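# Pick an idler roller from a gravity lane

### The arm

A 6-joint arm with a two-finger parallel gripper is mounted at the origin on the work surface. World frame = base frame: x ahead of the robot, y to its left, z up, the work surface at z = 0. Lengths are in m, angles in degrees, forces in N, time in s.
With the tool pointing down it reaches from about 0.35 to 0.875 m from the base axis. Payload 4.2 kg.
Tool frame: the origin (TCP) lies midway between the tips of the shut fingers; the grasp point (between the pads) lies 19 mm behind it; x points along the fingers, y is the direction in which the jaws open and shut, and the axes are right-handed (so a half turn about x gives the same grasp; the last joint's range is limited). The gripper opens to 87 mm and grips with 3 to 60 N. Pads are 19 mm wide; open, the fingers measure 117 mm over their backs; the gripper's body (75 mm by 190 mm) begins 51 mm behind the grasp point.
Start: joints at [82.025, 22.042, 0.453, 0, -68.411, -14.817], TCP at [0.242, 0.576, 0.223] pointing down, gripper open.
Joint ranges: [-179.83, 179.83], [-69.29, 118.12], [-61.27, 80.66], [-181.25, 117.63], [-171.15, -9.14], [-177.46, 177.46]. Speed limits (degrees/s): [159.86, 159.86, 180, 180, 180, 180].

### API

Orientations are given as a 3x3 rotation matrix whose columns are the frame's x, y, z axes.
In Python, from station import r gives the robot as it stands.
- The arm moves only by the tool play_rows, never from a script. Its argument "plan" is a list that holds one entry, the list of rows, each a list of 6 numbers: the shift along the tool's x, y, z in cm, then the turn, a rotation vector about the tool's x, y, z in units of 10 degrees (1.0 is 10 degrees). A call has 1 to 5 rows; each row is the pose to reach, as a shift and turn from the pose commanded when the call began, along the tool's axes at that moment; what a row does not reach only later rows make up. A row lasts 1/8 s, in which the tool goes at most 62.5 mm and 10.7 degrees, less where a joint would pass 70% of its speed; a pose out of reach is approached as far as the arm can. A call with a gripper value outside its range is refused whole. "hand" is the opening, from 0 (shut) to 1 (fully open), set as the call begins (left out, the last holds). The fingers move at their own pace and stop on an object; the grip force is fixed at half the most. Time passes only in rows, so rows that repeat a pose let the fingers close. It gives the time, the measured TCP pose, the force and the opening at its end, in the units of the state.
- r.sense(): the state, without advancing time (a new reading comes with each control period).
- r.capture(name): name is "side" or "top" or "wrist"; returns (picture, depth): 420x560x3 uint8, blue, green, red; 420x560 float32, m along the optical axis (not along the pixel's ray), 0 where there is no reading.
- r.get_calibration(name): a dict with "vfov" (degrees; the focal length in pixels is half the picture's height over the tangent of half this angle, whatever the lens; pixels are square), "cx", "cy" (the principal point, pixels), "rvec" (rotation vector, rad) and "tvec" (3), from world to camera coordinates, as OpenCV has them. Camera axes: x right, y down, z forward; pixel columns grow to the right and rows downward; lengths in m; the calibration is good to about 2 mm. A picture is of the moment at which its call begins: read the wrist's pose just before it. get_calibration takes no time and is no camera call; for the wrist camera it gives the pose at the moment of the call.
- r.finish_job(): hands the job in, once; it reports no verdict.
The state is a dict: "time_s": time; "joints": joint angles; "joint_velocities": joint speeds; "effort": joint torques, N m; "tcp_pos": TCP position; "ee_rot": TCP orientation; "wrist_force": force on the tool from outside, world axes, zero at the start; "moment": the same for the moment, N m; "gripper_width": opening from 0.0 (shut) to 1.0 (fully open).
Only numpy, scipy, OpenCV 4.12 (cv2) and the standard library are available. Lean on these libraries where they do the work, as an engineer would, in place of code of your own. Each camera call takes 0.05 s, during which the arm holds its last target.

### The job

Take the front red idler roller out of its sloped lane, so that the red rollers behind it roll down and the next one comes to rest at the front stop. Lower the roller you took into the middle of the wooden V-saddle, lying in the V with its axle line along the groove, let go only once it is down in the V, and leave it resting there.

Things in the scene. Friction and masses are not known exactly. Their poses are not given: they have to be found in the camera images.
- red_front: Front red idler roller, at the low end of its lane, nearest the robot: solid cylinder 60 mm in diameter, 50 mm long, 0.28 to 0.56 kg, red tread, thin steel bands, flat dark end faces. Origin: its centre. Own y axis: the axle line, level across the lane; it may have turned about it. Pinch it from above on its end faces, at or up to 10 mm above centre height. All other rollers have this shape.
- red_next: Second red roller, same size, touching the front one on its uphill side; a third red one lies behind it. Origin at its centre, y along the axle line. It rolls down by itself into the front place when the front roller is lifted out.
- red_lane_pick (a point): Where the front roller's centre lies when on the lane's bed against the stop, 75 mm above the table. x: level, from low front to high rear; y: across, along the axles; z up. Bed rises 7 degrees, 56 mm between blue guides (66 outside), whose tops are 20 mm below roller centres; stop 24 mm high. A like lane of grey rollers stands left or right of it, 140 mm or more away, at the same height.
- saddle_seat (a point): Where the roller's centre lies when resting in the middle of the fixed wooden V-saddle, 58 mm above the table. x across the groove, y along it (axle line along y, either way round), z up. V faces at 45 degrees, 40 mm long in y, so the roller overhangs 5 mm at each end; V 70 mm wide at its top, 7 mm below this point. Base 140 x 110 x 12 mm, its top 46 mm below this point.
Things that resemble listed ones, but are neither listed nor needed, are in the scene too. What is shaped like the part that bears saddle_seat but purple or yellow is not meant.

How it is judged (in metres and radians):
On the way, in this order (a step that is already met when the one before it is completed fails the run):
1. with the front roller lifted out of its place, the next red roller has rolled down to the front stop (distance between red_next and red_lane_pick below 0.012 m and distance between red_front and red_lane_pick above 0.05 m), for 0.2 s.
2. the roller is down in the V of the saddle, within 20 mm sideways and 12 mm in height of its resting place, while still gripped (horizontal distance between red_front and saddle_seat below 0.02 m and z of red_front in the frame of saddle_seat below 0.012 m and contact force between the fingers and red_front above 0.5 N), for 0.05 s.
At the end, for the whole second after the job is handed in: The front red roller rests in the V-saddle: centre within 15 mm horizontally and 10 mm in height of the seat point, axle within 0.2 rad (11 degrees) of the groove, still; the next red roller rests at the front stop, its centre within 12 mm of the front place (horizontal distance between red_front and saddle_seat below 0.015 m and z of red_front in the frame of saddle_seat between -0.01 and 0.01 m and angle between the y axis of red_front and the y axis of saddle_seat, either way round below 0.2 rad and distance between red_next and red_lane_pick below 0.012 m and linear speed of each of red_front, red_next below 0.02 m/s); the robot touches nothing.
It fails at once if the next red roller is lifted out of its lane (z of red_next in the frame of red_lane_pick above 0.035 m).
It also fails if it takes over 35 s, if anything falls off the work surface, if the arm or the gripper's body presses on something with over 40 N, if the wrist force passes 120 N, or if a joint passes its speed limit or range.

## Working session

There is one attempt and no reset: what is moved stays moved. The work goes in short steps, Python scripts to look and compute and a tool call to move; the robot and the scene stay as the last step left them, time stands still between calls to the robot, and variables do not carry over. Pictures are saved under pics/ and viewed, and the job is handed in when it is done.

Besides the shell and the picture viewer there is one more tool, called after "Request:" in YAML: its name, and indented under it one key for each argument. play_rows: Moves the arm, as the interface text tells. Its arguments: {"type":"object","properties":{"plan":{"type":"array","items":{"type":"array","items":{"type":"array","items":{"type":"number"}}}},"hand":{"type":"number"}},"required":["plan"]}

```bash
mkdir -p pics; ls
cat > h.py <<'E'
import numpy as np, cv2
from station import r
def cal(n):
    c=r.get_calibration(n); f=210/np.tan(np.radians(c["vfov"])/2)
    R=cv2.Rodrigues(np.array(c["rvec"],float))[0]; t=np.array(c["tvec"],float).ravel()
    return f,c["cx"],c["cy"],R,t
def w(C,D,u,v,d=None):
    f,cx,cy,R,t=C
    d=D[int(v),int(u)] if d is None else d
    return R.T@(np.array([(u-cx)/f*d,(v-cy)/f*d,d])-t)
def onz(C,u,v,z):
    f,cx,cy,R,t=C
    ray=R.T@np.array([(u-cx)/f,(v-cy)/f,1]); o=-R.T@t
    return o+ray*(z-o[2])/ray[2]
E
python3 - <<'E'
from h import *
for n in("top","side"):
    c=cal(n);p,d=r.capture(n);cv2.imwrite(f"pics/{n}0.png",p);np.savez(f"{n}0.npz",p=p,d=d)
    print(n,-c[3].T@c[4], r.get_calibration(n))
print(r.sense())
E
```

```text
pics
top [ 0.32631763 -0.01402511  1.05179703] {'vfov': 47.33563061305076, 'cx': 276.97117810869133, 'cy': 216.74835346719107, 'rvec': array([ 2.16864176, -2.19138211,  0.12447602]), 'tvec': array([-0.02811254,  0.42653522,  1.01500458])}
side [ 0.19721632 -0.66272447  0.83524116] {'vfov': 48.20543197320105, 'cx': 278.4944443223268, 'cy': 212.4266314266507, 'rvec': array([ 2.3633453 , -0.44248096,  0.14367297]), 'tvec': array([-0.40163141,  0.16474641,  0.99361795])}
{'time_s': 0.1, 'joints': array([ 8.20243638e+01,  2.20860403e+01,  3.88327536e-01, -2.34763306e-02,
       -6.84114621e+01, -1.48169524e+01]), 'joint_velocities': array([-0.01935009, -0.15002606,  0.1705708 ,  0.18741647, -0.00785285,
        0.13323937]), 'effort': array([-4.80580456e-04, -3.91688168e+01,  1.87937182e+01,  4.23200279e+00,
        1.34824056e-02, -7.00316605e-05]), 'tcp_pos': array([0.24190429, 0.57571182, 0.22158199]), 'ee_rot': array([[-6.41693097e-04, -3.87535032e-01, -9.21854754e-01],
       [-1.83413583e-03, -9.21852937e-01,  3.87535545e-01],
       [-9.99998112e-01,  1.93948571e-03, -1.19245220e-04]]), 'wrist_force': array([-0.820936  , -0.06461159,  0.08462008]), 'moment': array([ 0.02264874, -0.02954233, -0.02464619]), 'gripper_width': 0.9977614397864001}
```

View pics/top0.png

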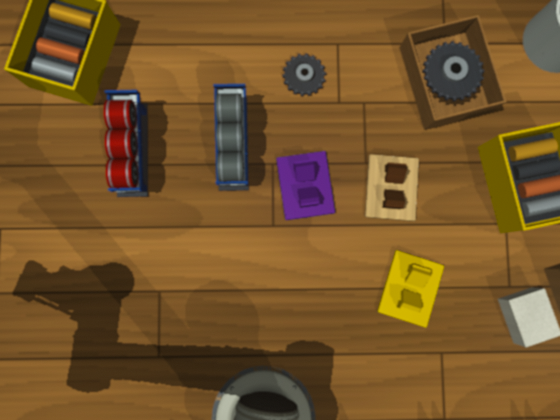

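View pics/side0.png

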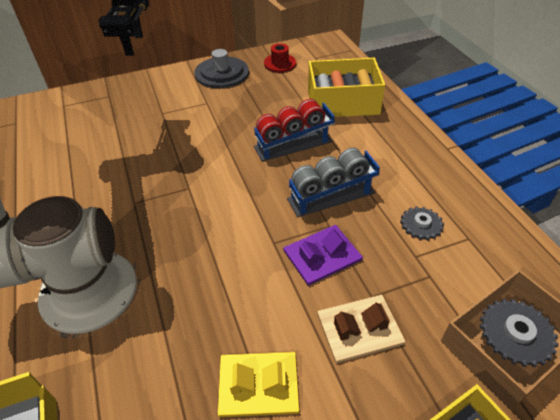

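Run:
```python
from h import *
a=np.load("top0.npz");p=a["p"];s=np.load("side0.npz")["p"]
A=cv2.resize(p[75:215,80:170],None,fx=4,fy=4,interpolation=2)
B=cv2.resize(p[140:235,350:440],None,fx=4,fy=4,interpolation=2)
cv2.imwrite("pics/tc.png",np.hstack([A,cv2.copyMakeBorder(B,0,A.shape[0]-B.shape[0],0,0,0)]))
A=cv2.resize(s[90:165,245:345],None,fx=4,fy=4,interpolation=2)
B=cv2.resize(s[285:365,310:410],None,fx=4,fy=4,interpolation=2)
cv2.imwrite("pics/sc.png",np.hstack([cv2.copyMakeBorder(A,0,B.shape[0]-A.shape[0],0,0,0),B]))
```

```text
(no output)
```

View pics/tc.png

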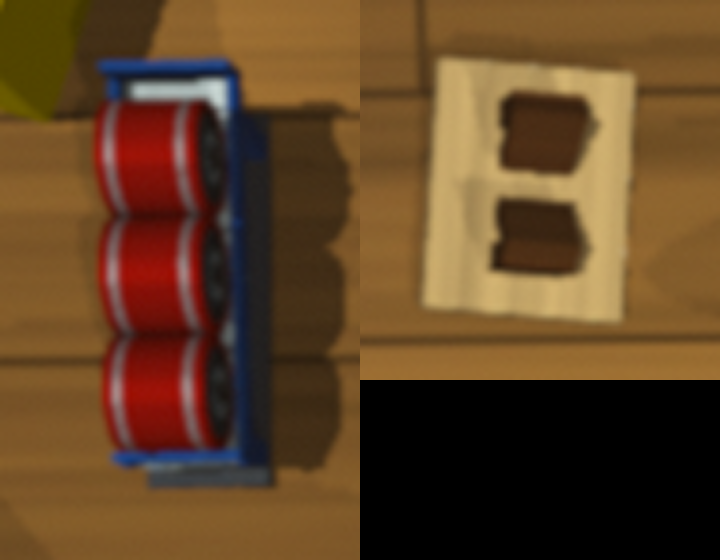

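View pics/sc.png

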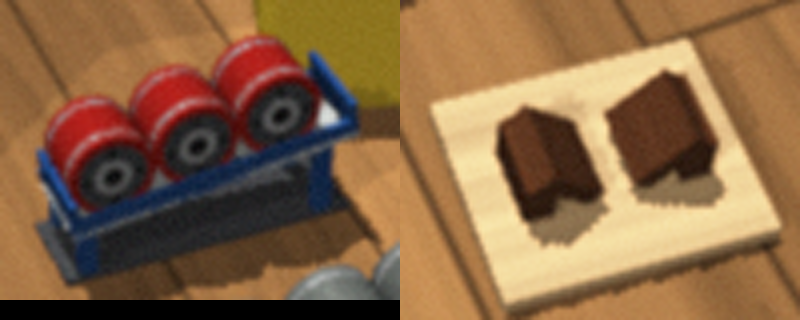

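Run:
```python
from h import *
C=cal("top");a=np.load("top0.npz");p,D=a["p"],a["d"]
co=[(369.25,154.5),(418.75,158),(415.5,220.5),(365.75,216.75)]
P=np.array([onz(C,u,v,0.012) for u,v in co]);print(P,P.mean(0))
print(np.linalg.norm(P[0]-P[1]),np.linalg.norm(P[1]-P[2]))
e=P[0]-P[3]+P[1]-P[2];print("xdir ang",np.degrees(np.arctan2(e[1],e[0])))
e=P[0]-P[1]+P[3]-P[2];print("ydir ang",np.degrees(np.arctan2(e[1],e[0])))
def cloud(n):
    C=cal(n);a=np.load(n+"0.npz");D=a["d"];f,cx,cy,R,t=C
    v,u=np.mgrid[:420,:560];q=np.stack([(u-cx)/f*D,(v-cy)/f*D,D],-1)-t
    return a["p"],D,q@R
for n in("top","side"):
    p,D,W=cloud(n)
    hsv=cv2.cvtColor(p,cv2.COLOR_BGR2HSV)
    m=((hsv[...,0]<6)|(hsv[...,0]>174))&(hsv[...,1]>170)&(D>0)
    k=np.zeros_like(m); 
    if n=="top":k[95:195,95:150]=1
    else:k[90:150,250:335]=1
    X=W[m&k]; print(n,len(X),X.min(0),X.max(0))
    # top ridge height along x
    for x0 in np.arange(X[:,0].min(),X[:,0].max(),.01):
        s=X[(X[:,0]>=x0)&(X[:,0]<x0+.01)]
        if len(s)>3: print("%.3f zmax %.3f y %.3f..%.3f mid %.3f"%(x0,np.percentile(s[:,2],95),s[:,1].min(),s[:,1].max(),np.median(s[:,1])))
    # saddle brown
    hs=(D>0)&(W[...,2]>.02)&(abs(W[...,0]-P[:,0].mean())<.06)&(abs(W[...,1]-P[:,1].mean())<.06)
    X=W[hs]; print("sad",len(X),X.min(0),X.max(0),X.mean(0)); X=X[X[:,2]>.045];print(X.min(0),X.max(0))
```

```text
[[ 0.56369198 -0.23878063  0.012     ]
 [ 0.55498178 -0.34872643  0.012     ]
 [ 0.41591173 -0.33600676  0.012     ]
 [ 0.42521047 -0.22695115  0.012     ]] [ 0.48994899 -0.28761624  0.012     ]
0.11029027970062642 0.13965052518482482
xdir ang -5.054597866708769
ydir ang 85.2990269458575
top 1583 [0.48550431 0.26065081 0.06362862] [0.65604734 0.31197199 0.12421765]
0.486 zmax 0.099 y 0.261..0.309 mid 0.283
0.496 zmax 0.105 y 0.261..0.310 mid 0.284
0.506 zmax 0.108 y 0.261..0.309 mid 0.284
0.516 zmax 0.108 y 0.261..0.310 mid 0.284
0.526 zmax 0.104 y 0.261..0.310 mid 0.284
0.536 zmax 0.097 y 0.261..0.311 mid 0.284
0.546 zmax 0.106 y 0.262..0.310 mid 0.284
0.556 zmax 0.113 y 0.261..0.311 mid 0.286
0.566 zmax 0.114 y 0.261..0.310 mid 0.284
0.576 zmax 0.115 y 0.261..0.311 mid 0.286
0.586 zmax 0.112 y 0.262..0.310 mid 0.284
0.596 zmax 0.103 y 0.262..0.309 mid 0.284
0.606 zmax 0.114 y 0.262..0.311 mid 0.285
0.616 zmax 0.120 y 0.263..0.311 mid 0.285
0.626 zmax 0.123 y 0.263..0.310 mid 0.285
0.636 zmax 0.122 y 0.262..0.311 mid 0.286
0.646 zmax 0.118 y 0.263..0.312 mid 0.286
sad 801 [ 0.441794
[... 513 characters left out ...]
543 zmax 0.103 y 0.257..0.302 mid 0.279
0.553 zmax 0.110 y 0.260..0.300 mid 0.280
0.563 zmax 0.112 y 0.260..0.308 mid 0.282
0.573 zmax 0.113 y 0.258..0.304 mid 0.284
0.583 zmax 0.109 y 0.259..0.303 mid 0.279
0.593 zmax 0.102 y 0.260..0.299 mid 0.264
0.603 zmax 0.112 y 0.259..0.302 mid 0.281
0.613 zmax 0.118 y 0.257..0.303 mid 0.281
0.623 zmax 0.120 y 0.261..0.299 mid 0.283
0.633 zmax 0.120 y 0.259..0.299 mid 0.282
0.643 zmax 0.116 y 0.260..0.300 mid 0.280
0.653 zmax 0.108 y 0.259..0.264 mid 0.261
sad 1039 [ 0.43984107 -0.3122803   0.02029547] [ 0.54120748 -0.2632252   0.05253584] [ 0.48822973 -0.29100399  0.03706943]
[ 0.44309139 -0.31154182  0.04501147] [ 0.53193632 -0.26413532  0.05253584]
```

```bash
cat >> h.py <<'E'
def go(x,y,z,ang):
    """rows value for TCP target, tool x down, tool y at world angle ang deg"""
    from scipy.spatial.transform import Rotation as Ro
    s=r.sense();R=np.array(s["ee_rot"]);a=np.radians(ang)
    X=np.array([0,0,-1.]);Y=np.array([np.cos(a),np.sin(a),0]);T=np.stack([X,Y,np.cross(X,Y)],1)
    d=R.T@(np.array([x,y,z])-s["tcp_pos"])*100
    q=Ro.from_matrix(R.T@T).as_rotvec(degrees=True)/10
    print("t",s["time_s"],"tcp",np.round(s["tcp_pos"],4),"w",s["gripper_width"],"F",np.round(s["wrist_force"],1))
    print("row",np.round(d,2),np.round(q,3))
E
python3 - <<'E'
from h import *
go(0.513,0.284,0.2,-89.2)
C=cal("top");p=np.load("top0.npz")
# cylinder fits, lane angle
from scipy.optimize import least_squares
for n in("top","side"):
    f,cx,cy,R,t=cal(n);a=np.load(n+"0.npz");D=a["d"];p=a["p"]
    v,u=np.mgrid[:420,:560];W=(np.stack([(u-cx)/f*D,(v-cy)/f*D,D],-1)-t)@R
    h=cv2.cvtColor(p,cv2.COLOR_BGR2HSV);m=((h[...,0]<6)|(h[...,0]>174))&(h[...,1]>170)&(D>0)&(W[...,2]>.07)&(W[...,1]>.262)&(W[...,1]<.308)&(W[...,0]<.66)
    for x0 in(.513,.573,.632):
        X=W[m&(abs(W[...,0]-x0)<.024)]
        g=lambda q:np.hypot(X[:,0]-q[0]-q[2]*(X[:,1]-.284),X[:,2]-q[1])-.03
        q=least_squares(g,[x0,.08,0],loss="soft_l1",f_scale=.002).x
        print(n,len(X),q[:2],"axle tilt deg",np.degrees(q[2]),np.std(g(q)))
E
```

```text
t 0.1 tcp [0.2419 0.5757 0.2216] w 0.9977614397864001 F [-0.8 -0.1  0.1]
row [  2.19  16.38 -36.3 ] [-2.36e+00  2.00e-03 -1.10e-02]
top 373 [0.51497148 0.075345  ] axle tilt deg -1.3657476249328002 0.0017456922617799105
top 403 [0.57488985 0.08247897] axle tilt deg -3.8494307707180293 0.0020444110410331798
top 413 [0.63420758 0.08976294] axle tilt deg -4.974113085775968 0.0021729245832874
side 130 [0.51405242 0.07390908] axle tilt deg -1.6453895859862187 0.0017309988481886945
side 138 [0.57345285 0.08053136] axle tilt deg -0.8942154757394828 0.0018314562244956373
side 132 [0.62237999 0.1422952 ] axle tilt deg -23.289592760459133 0.007625288304179772
```

Request:
play_rows:
  plan:
    - [[0,2.3,-5.2,-0.5,0,0],[0.3,5,-11,-1,0,0],[0.8,7.5,-17,-1.5,0,0],[1.2,10,-23,-2,0,0],[1.6,12.5,-28,-2.36,0,0]]
  hand: 1

```text
time_s: 0.72
tcp_pos: [0.4526, 0.3511, 0.2061]
ee_rot: [[-0.0, 0.017, -1.0], [-0.0, -1.0, -0.017], [-1.0, 0.0, 0.0]]
wrist_force: [0.3, 0.3, -0.2]
gripper_width: 0.999
```

Run:
```python
from h import *
go(0.5145,0.284,0.2,-89)
```

```text
t 0.725 tcp [0.4526 0.3511 0.2061] w 0.9991717772670706 F [ 0.3  0.3 -0.2]
row [ 0.61  6.82 -6.08] [-0.005  0.002 -0.002]
```

Request:
play_rows:
  plan:
    - [[0.2,3.4,-3,0,0,0],[0.5,6.5,-5.8,0,0,0],[0.6,6.8,-6.1,0,0,0],[0.6,6.8,-6.1,0,0,0]]

```text
time_s: 1.23
tcp_pos: [0.5133, 0.2855, 0.2001]
ee_rot: [[-0.001, 0.013, -1.0], [-0.0, -1.0, -0.013], [-1.0, 0.0, 0.001]]
wrist_force: [-0.4, -0.1, -0.5]
gripper_width: 0.995
```

Run:
```python
from h import *
go(0.5145,0.284,0.2,-89)
C=cal("wrist");p,D=r.capture("wrist");cv2.imwrite("pics/w1.png",p)
f,cx,cy,R,t=C;v,u=np.mgrid[:420,:560];W=(np.stack([(u-cx)/f*D,(v-cy)/f*D,D],-1)-t)@R
np.savez("w1.npz",p=p,W=W,D=D)
h=cv2.cvtColor(p,cv2.COLOR_BGR2HSV);m=((h[...,0]<6)|(h[...,0]>174))&(h[...,1]>150)&(D>0)
X=W[m];print(len(X),X.min(0),X.max(0))
```

```text
t 1.225 tcp [0.5133 0.2855 0.2001] w 0.995407820620898 F [-0.4 -0.1 -0.5]
row [ 0.01  0.15 -0.12] [-0.023  0.005 -0.003]
11586 [0.48890312 0.2595047  0.08038758] [0.65498075 0.31099047 0.1213384 ]
```

View pics/w1.png

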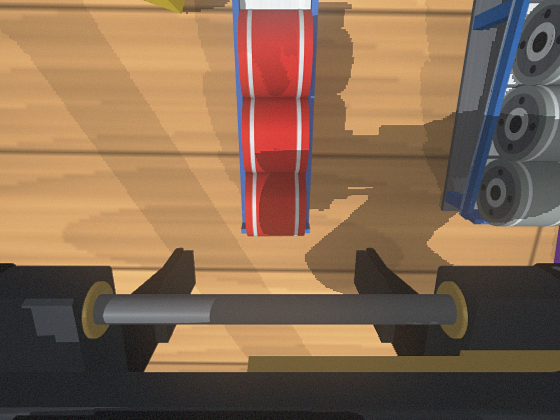

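Run:
```python
from h import *
from scipy.optimize import least_squares
a=np.load("w1.npz");p,W,D=a["p"],a["W"],a["D"]
h=cv2.cvtColor(p,cv2.COLOR_BGR2HSV);m=((h[...,0]<6)|(h[...,0]>174))&(h[...,1]>150)&(D>0)
for x0 in(.513,.573,.633):
    X=W[m&(abs(W[...,0]-x0)<.022)]
    g=lambda q:np.hypot(X[:,0]-q[0]-q[2]*(X[:,1]-.284),X[:,2]-q[1])-.03
    q=least_squares(g,[x0,.08,0],loss="soft_l1",f_scale=.002).x
    yb=np.percentile(X[:,1],[1,99]);print(q,np.degrees(q[2]),np.std(g(q)),yb,yb.mean())
go(.5145,.2845,.062,-89)
```

```text
[ 0.51496213  0.07465416 -0.01533818] -0.8788128891641142 0.0006169092822363907 [0.26015259 0.30852826] 0.28434042505089785
[ 0.57448957  0.08195574 -0.01657734] -0.9498114701858291 0.0006145609508028334 [0.26096506 0.30968205] 0.28532355503916906
[ 0.63407192  0.08934101 -0.01473952] -0.8445121041417981 0.0006649793680384307 [0.26159868 0.31041209] 0.28600538291435706
t 1.275 tcp [0.513  0.2861 0.2003] w 0.9983172284017101 F [ 0.1  0.7 -0.1]
row [13.83  0.16 -0.15] [-0.017  0.003 -0.001]
```

Request:
play_rows:
  plan:
    - [[5,0.1,-0.15,0,0,0],[9,0.1,-0.2,0,0,0],[11.5,0.1,-0.2,0,0,0],[11.5,0.1,-0.2,0,0,0]]

```text
time_s: 1.78
tcp_pos: [0.5137, 0.2848, 0.0837]
ee_rot: [[-0.004, 0.016, -1.0], [-0.003, -1.0, -0.016], [-1.0, 0.003, 0.004]]
wrist_force: [-0.3, 0.7, 0.3]
gripper_width: 1.001
```

Run:
```python
from h import *
go(.515,.2845,.062,-89)
p,D=r.capture("wrist");cv2.imwrite("pics/w2.png",p)
go(.515,.2845,.062,-89)
```

```text
t 1.775 tcp [0.5137 0.2848 0.0837] w 1.0014405048538373 F [-0.3  0.7  0.3]
row [ 2.17  0.03 -0.14] [-0.009  0.021 -0.018]
t 1.825 tcp [0.5149 0.2856 0.0855] w 0.9999418197716282 F [0.1 0.  0.7]
row [ 2.35  0.1  -0.01] [-0.008  0.003 -0.005]
```

View pics/w2.png

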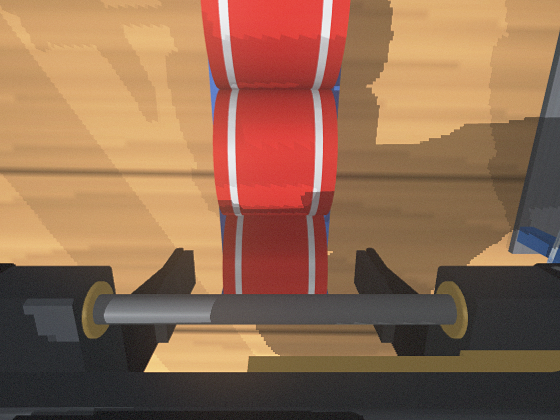

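The jaws straddle the front roller evenly: its end faces are at about columns 222 and 328, and the fingers at 193 and 357. Next I go down and close.

Request:
play_rows:
  plan:
    - [[1.5,0.05,-0.05,0,0,0],[2.3,0.05,-0.05,0,0,0],[2.3,0.05,-0.05,0,0,0],[2.3,0.05,-0.05,0,0,0]]

```text
time_s: 2.33
tcp_pos: [0.5163, 0.2843, 0.0629]
ee_rot: [[0.001, 0.014, -1.0], [0.0, -1.0, -0.014], [-1.0, -0.0, -0.001]]
wrist_force: [-0.8, -0.8, 0.1]
gripper_width: 0.999
```

Request:
play_rows:
  plan:
    - [[0,0,0,0,0,0],[0,0,0,0,0,0],[0,0,0,0,0,0],[0,0,0,0,0,0],[0,0,0,0,0,0]]
  hand: 0

```text
time_s: 2.95
tcp_pos: [0.5161, 0.2844, 0.0626]
ee_rot: [[0.0, 0.014, -1.0], [0.0, -1.0, -0.014], [-1.0, -0.0, -0.0]]
wrist_force: [0.3, 1.1, 0.1]
gripper_width: 0.572
```

Run:
```python
from h import *
go(.515,.2845,.062,-89)
```

```text
t 2.95 tcp [0.5161 0.2844 0.0626] w 0.5724432037072973 F [0.3 1.1 0.1]
row [ 0.06 -0.01  0.11] [-0.018 -0.002  0.002]
```

Request:
play_rows:
  plan:
    - [[-1,0,0,0,0,0],[-2.5,0,0.1,0,0,0],[-5,0,0.2,0,0,0],[-8.5,0,0.2,0,0,0],[-12,0,0.2,0,0,0]]

```text
time_s: 3.58
tcp_pos: [0.5137, 0.2839, 0.1844]
ee_rot: [[0.0, 0.014, -1.0], [0.0, -1.0, -0.014], [-1.0, -0.0, -0.0]]
wrist_force: [1.1, 0.6, -3.4]
gripper_width: 0.573
```

Request:
play_rows:
  plan:
    - [[-3,0,0,0,0,0],[-5,0,0,0,0,0],[-5,0,0,0,0,0],[-5,0,0,0,0,0]]

```text
time_s: 4.08
tcp_pos: [0.5132, 0.2837, 0.2317]
ee_rot: [[-0.002, 0.014, -1.0], [-0.001, -1.0, -0.014], [-1.0, 0.001, 0.002]]
wrist_force: [0.1, 0.6, -3.9]
gripper_width: 0.576
```

Run:
```python
from h import *
go(.5,-.2875,.2,-94.9)
o=[]
for n in("wrist","side"):
    p,D=r.capture(n);o.append(p)
    if n=="side":o[-1]=cv2.resize(p[60:165,240:380],None,fx=4,fy=4,interpolation=2)
cv2.imwrite("pics/w3.png",o[0]);cv2.imwrite("pics/s3.png",o[1])
```

```text
t 4.075 tcp [0.5132 0.2837 0.2317] w 0.5759378775089593 F [ 0.1  0.6 -3.9]
row [ 3.21 57.09  2.1 ] [ 0.569  0.01  -0.004]
```

View pics/w3.png

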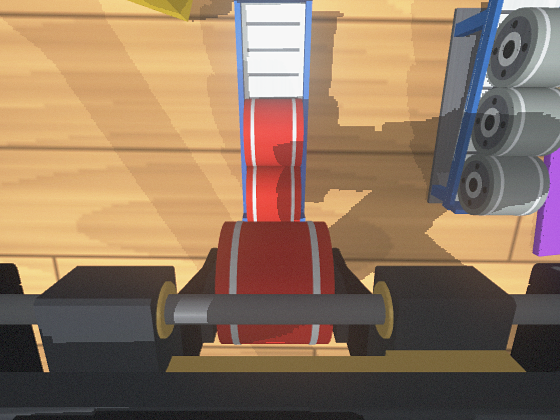

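View pics/s3.png

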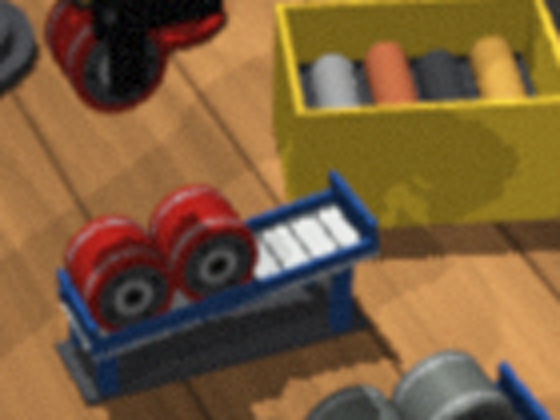

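The front roller is held, and the next one has rolled down to the stop (in the side crop, at about (125,280)). Now I carry it to the saddle.

Request:
play_rows:
  plan:
    - [[0,4,0.2,0,0,0],[0,10,0.4,0.1,0,0],[0,16,0.6,0.2,0,0],[0,22,0.8,0.3,0,0],[0,28,1,0.4,0,0]]

```text
time_s: 4.8
tcp_pos: [0.5073, 0.0022, 0.2318]
ee_rot: [[-0.001, -0.056, -0.998], [-0.0, -0.998, 0.056], [-1.0, 0.001, 0.001]]
wrist_force: [1.4, 0.2, -3.5]
gripper_width: 0.57
```

Request:
play_rows:
  plan:
    - [[0,6,0.2,0,0,0],[0,12,0.4,0,0,0],[0,18,0.6,0,0,0],[0,23,0.8,0.1,0,0],[0,26,1,0.1,0,0]]

```text
time_s: 5.42
tcp_pos: [0.4825, -0.2572, 0.2314]
ee_rot: [[-0.002, -0.075, -0.997], [0.0, -0.997, 0.075], [-1.0, -0.0, 0.002]]
wrist_force: [0.3, -0.1, -2.6]
gripper_width: 0.573
```

Run:
```python
from h import *
go(.49,-.2875,.2,-94.9)
```

```text
t 5.425 tcp [ 0.4825 -0.2572  0.2314] w 0.5731251744413071 F [ 0.3 -0.1 -2.6]
row [ 3.14  2.97 -0.98] [0.058 0.013 0.001]
```

Request:
play_rows:
  plan:
    - [[0,2,3,0,0,0],[0,3,7,0.06,0,0],[0,3,8,0.06,0,0],[0,3,8,0.06,0,0]]

```text
time_s: 5.92
tcp_pos: [0.4012, -0.2791, 0.2325]
ee_rot: [[0.0, -0.084, -0.996], [-0.0, -0.996, 0.084], [-1.0, 0.0, -0.0]]
wrist_force: [0.4, -0.5, -3.0]
gripper_width: 0.572
```

Run:
```python
from h import *
C=cal("wrist");p,D=r.capture("wrist");cv2.imwrite("pics/w4.png",p)
f,cx,cy,R,t=C;v,u=np.mgrid[:420,:560];W=(np.stack([(u-cx)/f*D,(v-cy)/f*D,D],-1)-t)@R
np.savez("w4.npz",p=p,W=W,D=D)
go(.49,-.2875,.2,-94.9)
```

```text
t 5.975 tcp [ 0.4021 -0.2791  0.2326] w 0.5689637257193446 F [ 0.4  0.1 -2.9]
row [ 3.26  0.11 -8.83] [ 0.013 -0.003 -0.001]
```

View pics/w4.png

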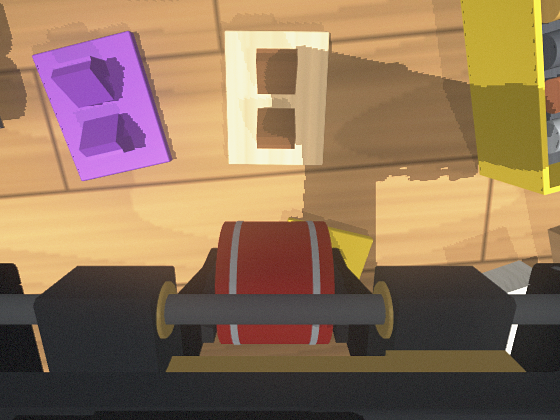

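Run:
```python
from h import *
a=np.load("w4.npz");W=a["W"];D=a["D"]
k=np.zeros(D.shape,bool);k[25:175,215:340]=1
def rect(lo,hi,z):
    m=k&(D>0)&(W[...,2]>lo)&(W[...,2]<hi)
    n,l,s,_=cv2.connectedComponentsWithStats(m.astype(np.uint8))
    out=[W[l==i][:,:2] for i in range(1,n) if s[i,4]>60]
    for X in out: print(len(X),cv2.minAreaRect((X*1000).astype(np.float32)))
    print()
    return out
rect(.007,.06,0); rect(.018,.06,0); o=rect(.046,.06,0)
X=np.vstack(o);print(cv2.minAreaRect((X*1000).astype(np.float32)), W[k&(W[...,2]>.04)][:,2].max())
```

```text
13317 ((491.72637939453125, -288.8407897949219), (110.1888656616211, 140.38099670410156), 84.6722183227539)

1821 ((518.8995361328125, -291.3469543457031), (39.95870590209961, 40.791168212890625), 84.56150817871094)
1552 ((464.202392578125, -286.2636413574219), (39.81983184814453, 40.592533111572266), 85.19882202148438)

446 ((526.53515625, -292.1580810546875), (39.72734069824219, 10.777803421020508), 85.24061584472656)
364 ((456.3100280761719, -285.8036193847656), (39.21009063720703, 11.169554710388184), 85.36248016357422)

((491.3094177246094, -289.1181945800781), (39.721439361572266, 81.59208679199219), 85.0478286743164) 0.394529547259343
```

Wrist depth gives the seat at (0.4915, -0.2888) with the groove at 85°. The base measures 110 x 140 mm and the blocks are 40 mm long, which matches the description.

Request:
play_rows:
  plan:
    - [[0,0.1,-4,0,0,0],[1,0.2,-8,0.02,0,0],[4,0.2,-9,0.02,0,0],[8,0.2,-9.1,0.02,0,0],[8,0.2,-9.1,0.02,0,0]]

```text
time_s: 6.6
tcp_pos: [0.4907, -0.2874, 0.1487]
ee_rot: [[-0.009, -0.086, -0.996], [0.003, -0.996, 0.086], [-1.0, -0.002, 0.009]]
wrist_force: [0.4, -0.2, -2.6]
gripper_width: 0.57
```

Run:
```python
from h import *
go(.4925,-.2888,.0456,-95)
```

```text
t 6.6 tcp [ 0.4907 -0.2874  0.1487] w 0.5701291431743867 F [ 0.4 -0.2 -2.6]
row [10.3   0.15 -0.28] [0.005 0.051 0.012]
```

Request:
play_rows:
  plan:
    - [[3,0.1,-0.1,0,0,0],[5.5,0.1,-0.1,0,0,0],[7.5,0.1,-0.1,0,0,0],[7.5,0.1,-0.1,0,0,0],[7.5,0.1,-0.1,0,0,0]]

```text
time_s: 7.22
tcp_pos: [0.4947, -0.2903, 0.0795]
ee_rot: [[0.003, -0.086, -0.996], [-0.002, -0.996, 0.086], [-1.0, 0.001, -0.003]]
wrist_force: [1.1, -0.1, -3.4]
gripper_width: 0.572
```

Run:
```python
from h import *
go(.4925,-.2888,.0456,-95)
```

```text
t 7.225 tcp [ 0.4947 -0.2903  0.0795] w 0.571972128315849 F [ 1.1 -0.1 -3.4]
row [ 3.39 -0.13  0.25] [ 0.007 -0.02  -0.008]
```

Request:
play_rows:
  plan:
    - [[1,-0.1,0.2,0,0,0],[2,-0.1,0.2,0,0,0],[2.5,-0.1,0.2,0,0,0],[2.8,-0.1,0.2,0,0,0],[2.8,-0.1,0.2,0,0,0]]

```text
time_s: 7.85
tcp_pos: [0.491, -0.2886, 0.0493]
ee_rot: [[-0.001, -0.087, -0.996], [0.0, -0.996, 0.087], [-1.0, -0.0, 0.001]]
wrist_force: [0.7, 0.2, -3.0]
gripper_width: 0.571
```

Run:
```python
from h import *
go(.4925,-.2888,.0456,-95)
```

```text
t 7.85 tcp [ 0.491  -0.2886  0.0493] w 0.570867806498067 F [ 0.7  0.2 -3. ]
row [ 0.37  0.01 -0.15] [0.001 0.003 0.   ]
```

Request:
play_rows:
  plan:
    - [[0.1,0,-0.1,0,0,0],[0.2,0,-0.1,0,0,0],[0.3,0,-0.1,0,0,0],[0.35,0,-0.1,0,0,0],[0.35,0,-0.1,0,0,0]]

```text
time_s: 8.48
tcp_pos: [0.4922, -0.2887, 0.0462]
ee_rot: [[0.0, -0.087, -0.996], [-0.0, -0.996, 0.087], [-1.0, 0.0, -0.0]]
wrist_force: [0.1, 0.5, -3.1]
gripper_width: 0.572
```

Run:
```python
from h import *
go(.4925,-.2888,.0456,-95)
p,D=r.capture("side");cv2.imwrite("pics/s5.png",cv2.resize(p[240:380,290:430],None,fx=4,fy=4,interpolation=2))
go(.4925,-.2888,.0456,-95)
```

```text
t 8.475 tcp [ 0.4922 -0.2887  0.0462] w 0.5717670633294548 F [ 0.1  0.5 -3.1]
row [ 0.06  0.01 -0.03] [ 0.001 -0.002 -0.001]
t 8.525 tcp [ 0.4922 -0.2887  0.0462] w 0.5727035205832403 F [-0.   0.3 -3.1]
row [ 0.06  0.01 -0.03] [ 0.001 -0.003 -0.001]
```

View pics/s5.png

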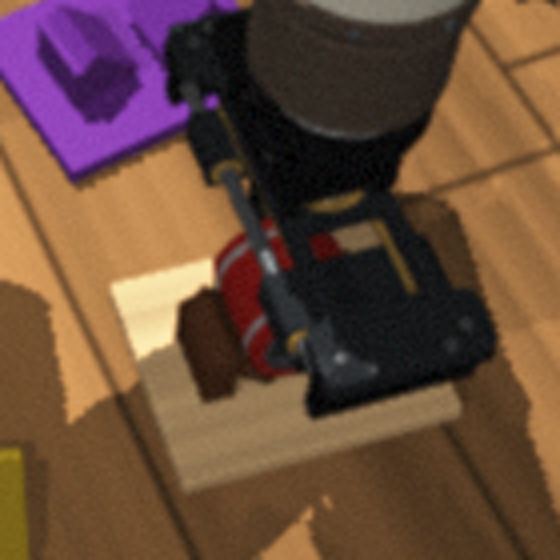

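The roller is in the V, but the arm still carries its full weight. I ease down until it touches.

Request:
play_rows:
  plan:
    - [[0.06,0,0,0,0,0],[0.12,0,0,0,0,0],[0.15,0,0,0,0,0],[0.15,0,0,0,0,0]]

```text
time_s: 9.02
tcp_pos: [0.4926, -0.2888, 0.0457]
ee_rot: [[0.001, -0.087, -0.996], [-0.001, -0.996, 0.087], [-1.0, 0.001, -0.001]]
wrist_force: [-0.3, 2.1, 4.9]
gripper_width: 0.573
```

The vertical force went from -3.1 to +4.9 N, so the roller is seated while still gripped. Now I release it.

Request:
play_rows:
  plan:
    - [[0,0,0,0,0,0],[0,0,0,0,0,0],[0,0,0,0,0,0],[0,0,0,0,0,0],[0,0,0,0,0,0]]
  hand: 1

```text
time_s: 9.65
tcp_pos: [0.492, -0.2887, 0.0445]
ee_rot: [[-0.0, -0.087, -0.996], [0.0, -0.996, 0.087], [-1.0, -0.0, 0.0]]
wrist_force: [0.0, 0.7, 0.3]
gripper_width: 0.984
```

Request:
play_rows:
  plan:
    - [[-1,0,0,0,0,0],[-4,0,0,0,0,0],[-8,0,0,0,0,0],[-13,0,0,0,0,0],[-16,0,0,0,0,0]]

```text
time_s: 10.28
tcp_pos: [0.4929, -0.2891, 0.2084]
ee_rot: [[0.005, -0.087, -0.996], [-0.002, -0.996, 0.087], [-1.0, 0.001, -0.005]]
wrist_force: [-0.7, 0.5, -0.2]
gripper_width: 1.001
```

Request:
play_rows:
  plan:
    - [[0,0,4,0,0,0],[0,0,9,0,0,0],[0,0,9,0,0,0],[0,0,9,0,0,0]]

```text
time_s: 10.78
tcp_pos: [0.4029, -0.2811, 0.2056]
ee_rot: [[0.002, -0.087, -0.996], [-0.001, -0.996, 0.087], [-1.0, 0.001, -0.002]]
wrist_force: [1.1, -0.3, 0.1]
gripper_width: 1.003
```

Run:
```python
from h import *
from scipy.optimize import least_squares
def cl(n):
    f,cx,cy,R,t=cal(n);p,D=r.capture(n);v,u=np.mgrid[:420,:560];W=(np.stack([(u-cx)/f*D,(v-cy)/f*D,D],-1)-t)@R
    h=cv2.cvtColor(p,cv2.COLOR_BGR2HSV);return p,W,((h[...,0]<6)|(h[...,0]>174))&(h[...,1]>150)&(D>0)
for n,c in(("wrist",(.4915,-.2888,.058)),("side",(.4915,-.2888,.058)),("side",(.515,.2845,.075)),("top",(.515,.2845,.075)),("top",(.4915,-.2888,.058))):
    p,W,m=cl(n)
    X=W[m&(abs(W[...,0]-c[0])<.022)&(abs(W[...,1]-c[1])<.035)&(W[...,2]>c[2])]
    if len(X)<30: print(n,"few");continue
    g=lambda q:np.hypot(X[:,0]-q[0]-q[2]*(X[:,1]-c[1]),X[:,2]-q[1])-.03
    q=least_squares(g,[c[0],c[2],0],loss="soft_l1",f_scale=.002).x
    print(n,len(X),q,"ang",90-np.degrees(np.arctan(q[2])),"y",np.percentile(X[:,1],[1,99]).mean())
    if n!="side" or c[1]<0: cv2.imwrite(f"pics/f_{n}.png",p)
go(.4,-.29,.2,-95)
```

```text
wrist 1774 [0.49154109 0.05780652 0.08637157] ang 85.06352461328039 y -0.2895056262690058
side 422 [0.48982921 0.05718122 0.1302424 ] ang 82.57943079226938 y -0.2935494031764861
side 176 [0.51337878 0.07342421 0.03097739] ang 88.22569349125155 y 0.2826350384436334
top 424 [ 0.51515126  0.0750236  -0.00186935] ang 90.1071054956339 y 0.2851138518252362
top few
t 11.025 tcp [ 0.4031 -0.2809  0.2044] w 1.0039804444377662 F [ 0.3 -0.6  0.2]
row [0.44 0.93 0.23] [0.003 0.002 0.   ]
```

View pics/f_side.png

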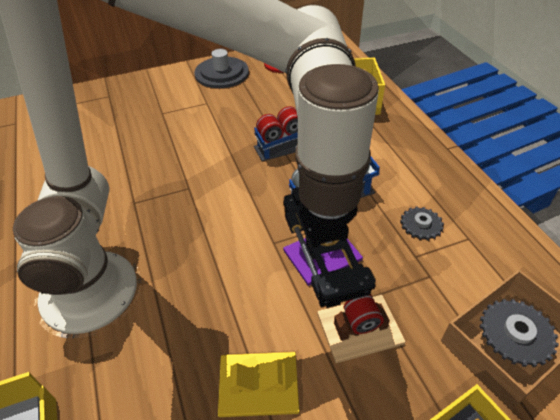

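View pics/f_wrist.png

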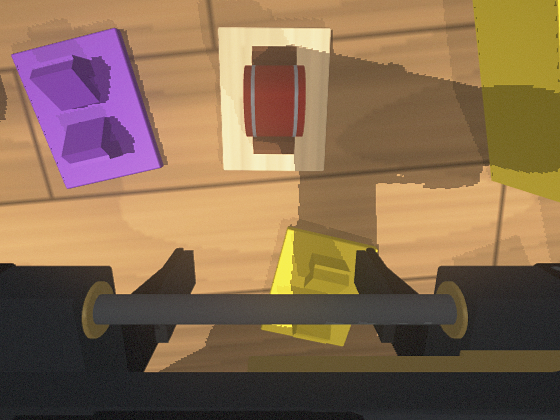

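The roller sits centred in the wooden V (wrist view, about (275,100)), and the next red roller is at its stop (side view, about (270,128)). Nothing is touching the robot, so I hand the job in.

```bash
python3 -c "
from station import r
print(r.finish_job())"
```

```text
the job is handed in; nothing more can be done
None
```

I lifted the front red roller out of its lane and lowered it into the wooden V-saddle. I let go only after the vertical force went from -3.1 to +4.9 N, which showed it was seated. I handed the job in at about 11 s; `finish_job()` gives no verdict, so I don't have one.

**Roller in the saddle:** the last wrist-camera check put its centre at (0.4915, -0.2895, 0.058) and its axle at 85.1°. I had measured the seat at (0.4915, -0.2888, 0.058) and the groove at about 85°.

**Next roller at the stop:** the top camera put it at (0.515, 0.285, 0.075), which matches the front place. The gripper was clear of everything.

**Disagreements:** the side camera read the saddle roller about 4 mm off in y and its axle at 82.6°. It put the next roller about 2 mm off on each axis. All of these are within tolerance. The top camera had too few readings of the saddle roller to check it.

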